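# Level the two-pan balance with the clip-on ballast weights

### The arm

A 6-joint arm with a two-finger parallel gripper is mounted at the origin on the work surface. World frame = base frame: x ahead of the robot, y to its left, z up, the work surface at z = 0. Lengths are in m, angles in rad, forces in N, time in s.
With the tool pointing down it reaches from about 0.225 to 0.875 m from the base axis. Payload 3.4 kg.
Tool frame: the origin (TCP) lies on the centre line of the jaws, within the pads' length; the fingertips stand 17 mm ahead of it and the grasp point (between the pads) lies 2 mm behind it (manip.finger_overhang is the distance from the TCP to the fingertips, in m); y points along the fingers, x is the direction in which the jaws open and shut, and the axes are right-handed (so a half turn about y gives the same grasp; the last joint's range is limited). The gripper opens to 85 mm and grips with 20 to 120 N. Pads are 22 mm wide; open, the fingers measure 114 mm over their backs; the gripper's body (76 mm by 85 mm) begins 54 mm behind the grasp point. The pads swing forward as they close: fully open they stand 13 mm farther back than shut.
Start: joints at [-1.237, 0.276, 1.505, -0, 1.361, -0.121], TCP at [0.253, -0.517, 0.221] pointing down, gripper open.
Joint ranges: [-2.89, 2.89], [-0.75, 2.08], [0.22, 2.7], [-1.18, 4.32], [0.11, 2.71], [-2.7, 2.7]. Speed limits (rad/s): [2.57, 2.57, 3.14, 3.14, 3.14, 3.14].

### API

Orientations are given as a unit quaternion [w, x, y, z].
In Python, from rig import manip gives the robot as it stands.
- The arm moves only by the tool arm_command, never from a script. Its argument "commands" is a list of rows, each a list of 3 entries, a list of its own where there are three numbers: the finger opening in cm, from 0 to 8.54, then the shift along the world's x, y, z in cm, then the turn about the world's z in rad. A call has 1 to 12 rows; each row shifts and turns the commanded pose from where the row before left it; what a row does not reach is not made up. A row lasts 1/10 s, in which the tool goes at most 50 mm and 8.59 degrees, less where a joint would pass 70% of its speed; a pose out of reach is approached as far as the arm can. A call with a gripper value outside its range is refused whole. The fingers move at their own pace and stop on an object; "grip_force" is the grip in N (left out, the last holds). Time passes only in rows, so rows that do not move let the fingers close. It gives the time, the measured TCP pose, the force and the opening at its end, in the units of the state.
- manip.get_state(): the state, without advancing time (a new reading comes with each control period).
- manip.get_image(name): name is "side" or "top"; returns a dict with "pixels" (400x640x3 uint8, red, green, blue), "range_z" (400x640 float32, m along the optical axis (not along the pixel's ray), 0 where there is no reading), "intrinsics" (3x3 intrinsics, pixels), "R" (3x3) and "t" (3): a world point X has camera coordinates R X + t. Camera axes: x right, y down, z forward; pixel columns grow to the right and rows downward; lengths in m; the calibration is good to about 2 mm. A picture is of the moment at which its call begins.
- manip.sign_off(): hands the job in, once; it reports no verdict.
The state is a dict: "clock": time; "qpos": joint angles; "qd": joint speeds; "effort": joint torques, N m; "position": TCP position; "ee_rot": TCP orientation; "contact_force": force on the tool from outside, world axes, zero at the start; "moment": the same for the moment, N m; "width": finger opening in m.
Only numpy, scipy, OpenCV 4.12 (cv2) and the standard library are available. Lean on these libraries where they do the work, as an engineer would, in place of code of your own. Each camera call takes 0.05 s, during which the arm holds its last target.

### The job

The ballast weights for the detector ring are shared out wrongly on the two-pan balance. Pull weights off their posts and snap them fully home onto free posts of the other pan until both pans sit level, with all four weights seated on posts at the end. The balance is delicate: feel your way and never load a weight against a pan, in any direction, with more than about 25 N, and leave the other things on the bench where they are.

Things in the scene. Friction and masses are not known exactly. Their poses are not given: they have to be found in the camera images.
- alu_mid (a point): BLUE painted aluminium weight, base 36 mm across, about 60 g. Knob weight 52 mm tall: round base 20 mm high, on it a plain round grip stem 22 mm across, 32 mm tall. Site: centre, on the axis, 26 mm above its underside. A 13 mm wide, 18 mm deep bore in the underside takes a pan post.
- steelw_mid (a point): Bright SILVER weight, base 30 mm across (the narrowest), about 100 g. Knob weight 52 mm tall: round base 20 mm high, on it a plain round grip stem 22 mm across, 32 mm tall. Site: centre, on the axis, 26 mm above its underside. A 13 mm wide, 18 mm deep bore in the underside takes a pan post.
- brassw_mid (a point): Yellow BRASS weight, base 33 mm across, about 130 g. Knob weight 52 mm tall: round base 20 mm high, on it a plain round grip stem 22 mm across, 32 mm tall. Site: centre, on the axis, 26 mm above its underside. A 13 mm wide, 18 mm deep bore in the underside takes a pan post.
- heavy_mid (a point): Near-BLACK steel weight, base 42 mm across (the widest), about 290 g: as much as the other three together. Knob weight 52 mm tall: round base 20 mm high, on it a plain round grip stem 22 mm across, 32 mm tall. Site: centre, on the axis, 26 mm above its underside. A 13 mm wide, 18 mm deep bore in the underside takes a pan post.
- balance: Two-pan bench balance, red base 140 x 440 x 22 mm. Origin: centre of the base's underside; x across, y along the row of pans (left pan at +y), z up. Each pan is a steel plate 80 x 172 x 6 mm centred 120 mm from the middle, always horizontal; one goes straight down as the other goes up. Pan top 100 mm above the table when level. Scale plate and pillar in the middle reach 134 mm.
- beam (a joint): Tilt of the beam, rad. 0 = pans level; positive = left pan up and right pan down by 120 mm x the angle. A restoring spring makes the tilt grow with the load difference, about 0.027 rad per 100 g (300 N/m at a pan). Under each pan stands a stop screw that ends its way down, somewhere between 10.5 and 20.5 mm below level: set differently each time and not measured. Damped: pans settle in about a second.
- pan_left: The left pan (+y side); origin at the centre of its top face, axes as the balance's. A weight merely set on a post rests on the catch balls about 10 mm too high; 6 to 14 N of push snaps it home and about as much pull takes it off. Meanwhile the pan gives way down or up, until it meets a stop.
- pan_right: The right pan (-y side); origin at the centre of its top face, axes as the balance's. On either pan, when a catch lets go during a push the resisting force falls by 2 N or more; the weight is home some 5 mm further down, its base flat on the pan. The bore has about 1.5 mm of play round the post; off-centre, the post pushes back sideways.
- post_left1 (a point): Post 1 of the left pan, counted from -y towards +y. Site: on the post's axis at the pan's top face. Brass post 10 mm thick, 17 mm tall with its round nose (5 mm); three per pan in a row along the balance's y, 56 mm apart. Two sprung catch balls at 7.4 mm height, front and rear (balance x), snap over the 4 mm lip inside a weight's bore.
- post_left2 (a point): Post 2 of the left pan, counted from -y towards +y. Like post_left1; the point is on its axis at the pan's top face.
- post_left3 (a point): Post 3 of the left pan, counted from -y towards +y. Like post_left1; the point is on its axis at the pan's top face.
- post_right1 (a point): Post 1 of the right pan, counted from -y towards +y. Like post_left1; the point is on its axis at the pan's top face.
- post_right2 (a point): Post 2 of the right pan, counted from -y towards +y. Like post_left1; the point is on its axis at the pan's top face.
- post_right3 (a point): Post 3 of the right pan, counted from -y towards +y. Like post_left1; the point is on its axis at the pan's top face.
- driver: Bystander, to be left alone: orange-handled screwdriver lying flat, 170 mm long, behind and right of the balance. Origin at its underside (screwdriver: on its axis line).
- module: Bystander, to be left alone: electronics module standing upright, 130 x 30 x 110 mm, red front, right of the balance. Origin at its underside.
- jar: Bystander, to be left alone: amber jar with black lid, 60 mm wide, 85 mm high, left of the balance. Origin at its underside.
- meter: Bystander, to be left alone: yellow hand meter lying flat, 150 x 78 x 34 mm, behind the balance. Origin at its underside.
- tray: Bystander, to be left alone: blue two-part tray 120 x 170 x 35 mm, behind the balance. Origin at its underside.
- tape: Bystander, to be left alone: white ring 92 mm across, 22 mm high, right of the balance. Origin at its underside.
- cup: Bystander, to be left alone: white cup, 72 mm wide, 90 mm high, left of the balance. Origin at its underside.
Mind the look-alikes: they are no part of the job. What is shaped like the part that bears steelw_mid but green or pink is not meant.

How it is judged:
By the outcome, as a careful person would: the job done as asked, in the order asked, and still so for the second after the job is handed in, with the robot touching nothing.
It also fails if it takes over 64 s, if anything falls off the work surface, if the arm or the gripper's body presses on something with over 40 N, if the wrist force passes 120 N, or if a joint passes its speed limit or range.

## Working session

There is one attempt and no reset: what is moved stays moved. The work goes in short steps, Python scripts to look and compute and a tool call to move; the robot and the scene stay as the last step left them, time stands still between calls to the robot, and variables do not carry over. Pictures are saved under pics/ and viewed, and the job is handed in when it is done.

Besides the shell and the picture viewer there is one more tool, called after "Request:" in YAML: its name, and indented under it one key for each argument. arm_command: Moves the arm, as the interface text tells. Its arguments: {"type":"object","properties":{"commands":{"type":"array"},"grip_force":{"type":"number"}},"required":["commands"]}

```bash
mkdir -p pics; ls
cat > h.py <<'E'
import numpy as np, cv2
from rig import manip
def grab(n,tag):
    im=manip.get_image(n); np.savez(f'{tag}.npz',**{k:np.asarray(v) for k,v in im.items()})
    cv2.imwrite(f'pics/{tag}.png',cv2.cvtColor(im['pixels'],cv2.COLOR_RGB2BGR)); return im
def ray(im,u,v,z):
    K,R,t=[np.asarray(im[k]) for k in('intrinsics','R','t')]
    d=R.T@np.linalg.inv(K)@np.array([u,v,1.]); c=-R.T@t
    return c+d*(z-c[2])/d[2]
def cloud(im):
    K,R,t=[np.asarray(im[k]) for k in('intrinsics','R','t')]
    v,u=np.mgrid[:400,:640]; Z=im['range_z']
    P=np.stack([(u-K[0,2])/K[0,0]*Z,(v-K[1,2])/K[1,1]*Z,Z],-1)
    return (P-t)@R
def proj(im,X):
    K,R,t=[np.asarray(im[k]) for k in('intrinsics','R','t')]
    p=K@(R@np.asarray(X)+t); return p[:2]/p[2]
E
python3 - <<'E'
from h import *
for n in('side','top'):
    im=grab(n,n+'0'); print(n,im['intrinsics'],-im['R'].T@im['t'],im['R'])
print(manip.get_state())
E
```

```text
pics
side [[372.06623932   0.         320.16734342]
 [  0.         372.06623932 201.89624044]
 [  0.           0.           1.        ]] [0.42705968 0.84308838 0.663537  ] [[-0.98044802 -0.19532774  0.02384845]
 [-0.12800573  0.54104032 -0.83119787]
 [ 0.14945302 -0.81799905 -0.55546498]]
top [[449.72107052   0.         326.95973176]
 [  0.         449.72107052 203.45528646]
 [  0.           0.           1.        ]] [ 0.4071083  -0.01955596  1.36692776] [[-0.02602722 -0.99964463  0.00576106]
 [-0.98831593  0.02486562 -0.15037725]
 [ 0.15018056 -0.00960765 -0.9886119 ]]
{'clock': 0.1, 'qpos': array([-1.23699290e+00,  2.76524526e-01,  1.50599134e+00, -3.42572655e-06,
        1.36070855e+00, -1.20992016e-01]), 'qd': array([ 0.00133354, -0.00168864, -0.00072911,  0.00052241, -0.00025709,
       -0.00012207]), 'effort': array([ 1.59475247e-03, -4.17701125e+01, -2.46404421e+01, -1.72944522e-05,
        5.80107022e-03, -2.52224758e-06]), 'position': array([ 0.25242381, -0.51609271,  0.2201364 ]), 'ee_rot': array([ 0.600211  , -0.59948823,  0.37485604, -0.37395664]), 'contact_force': array([ 0.20031727, -0.00270474,  0.0531395 ]), 'moment': array([ 0.01524034,  0.0411668 , -0.03519124]), 'width': 0.08572991852736786}
```

View pics/top0.png

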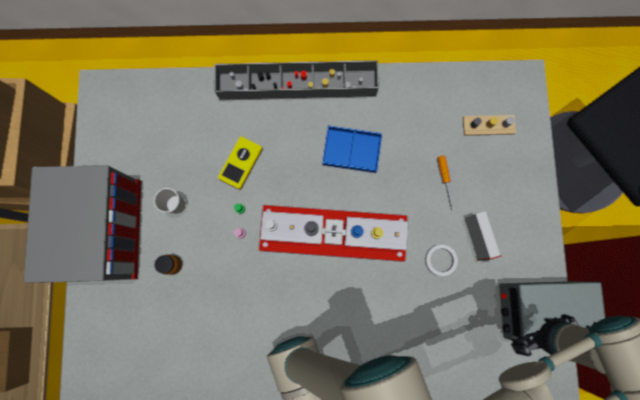

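View pics/side0.png

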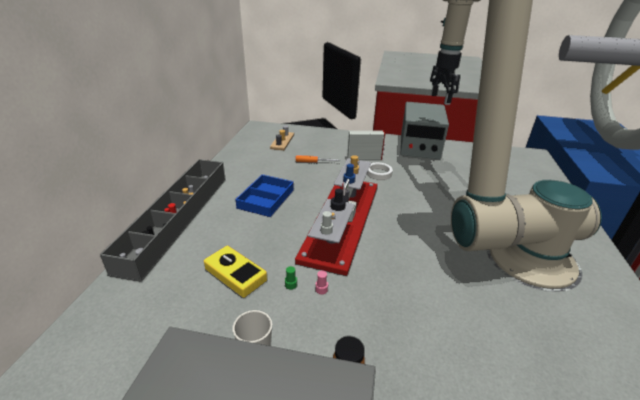

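The top view shows silver (271,226) and black (311,228) on the left pan, and blue (357,231) and brass (377,233) on the right. The free posts are left2 (~292,227) and right1 (~397,234). 290 g of heavy balances the other three, so silver has to go from left3 to right1.

Run:
```python
from h import *
L=lambda n:dict(np.load(n+'0.npz'))
t=L('top'); s=L('side')
def up(im,u0,u1,v0,v1,k,f): cv2.imwrite(f,cv2.resize(cv2.cvtColor(im['pixels'][v0:v1,u0:u1],cv2.COLOR_RGB2BGR),None,fx=k,fy=k,interpolation=cv2.INTER_CUBIC))
up(t,255,415,200,266,5,'pics/tz.png'); up(s,290,390,140,280,4,'pics/sz.png')
C=cloud(t)
for u,v in [(271,226),(311,228),(357,231),(377,233),(281,226),(397,227),(397,240),(385,225),(268,240),(300,235),(265,252),(404,255),(400,300)]: print(u,v,C[v,u].round(4))
# red base corners, via mask on base top z=.022
p=t['pixels'].astype(int); m=((p[...,0]>120)&(p[...,1]<70)&(p[...,2]<70)).astype(np.uint8); m[:195]=0;m[270:]=0;m[:,:250]=0;m[:,420:]=0
cs,_=cv2.findContours(m,0,2); c=np.concatenate([x for x in cs if len(x)>5])
X=np.array([ray(t,a,b,.022)[:2] for a,b in c[:,0,:]]).astype(np.float32)
print(cv2.minAreaRect(X))
from scipy.spatial.transform import Rotation as Ro
q=manip.get_state()['ee_rot']; print(Ro.from_quat([*q[1:],q[0]]).as_matrix().round(3))
print(manip.finger_overhang)
```

```text
271 226 [0.5339 0.1221 0.15  ]
311 228 [0.5257 0.0137 0.15  ]
357 231 [ 0.5136 -0.1102  0.1587]
377 233 [ 0.5067 -0.1636  0.1608]
281 226 [0.539  0.1002 0.094 ]
397 227 [ 0.5266 -0.2271  0.1067]
397 240 [ 0.4901 -0.2254  0.1061]
385 225 [ 0.5333 -0.1939  0.1049]
268 240 [0.5053 0.1459 0.0245]
300 235 [0.5115 0.0464 0.1012]
265 252 [0.4708 0.1573 0.0075]
404 255 [ 0.4506 -0.2583  0.0191]
400 300 [ 0.3187 -0.242   0.0056]
((0.5227431058883667, -0.04837656021118164), (0.4329283535480499, 0.13619716465473175), 84.32982635498047)
[[ 0.439 -0.001  0.898]
 [-0.898  0.002  0.439]
 [-0.002 -1.     0.   ]]
0.017
```

```bash
ls pics
```

```text
side0.png
sz.png
top0.png
tz.png
```

View pics/tz.png

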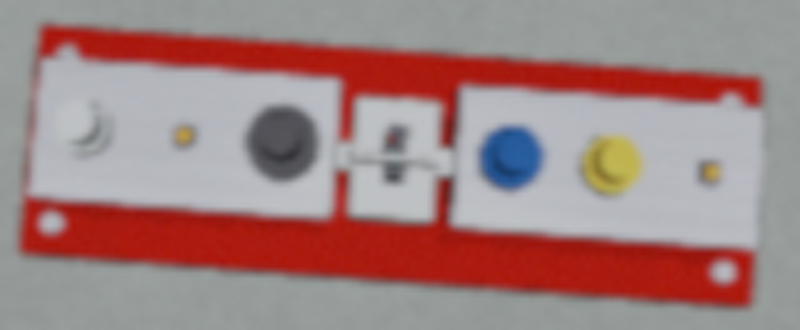

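View pics/sz.png

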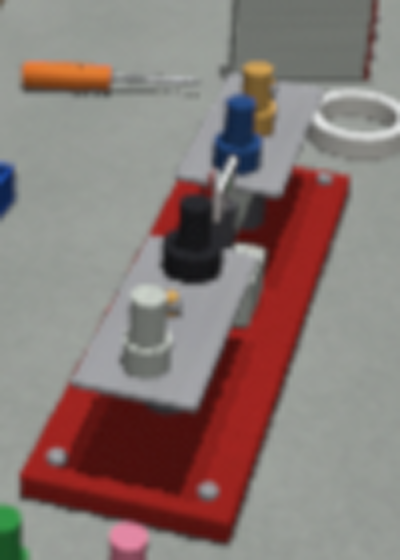

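Run:
```python
from h import *
L=lambda n:dict(np.load(n+'0.npz'))
# where would candidates sit: model from base rect
cen=np.array([.5227,-.0484]); ang=np.deg2rad(-5.6)
bx=np.array([np.cos(ang),np.sin(ang)]); by=np.array([-bx[1],bx[0]])
for n in('top','side'):
    im=L(n); C=cloud(im); print(n)
    for nm,off in dict(r1=-176,r2=-120,r3=-64,l1=64,l2=120,l3=176).items():
        p=cen+by*off/1000
        d=np.hypot(C[...,0]-p[0],C[...,1]-p[1])
        pz=np.median(C[...,2][(d>.026)&(d<.035)&(C[...,2]>.07)]) 
        m=(d<.025)&(C[...,2]>pz+.043)
        mb=(d<.02)&(C[...,2]>pz+.008)
        Q=C[m]; print(nm,p.round(4),'pan',pz.round(4),m.sum(),Q.mean(0).round(4) if m.sum() else '', 'zmax',np.percentile(Q[:,2],[50,95]).round(4) if m.sum() else '', 'any',mb.sum(),C[mb].mean(0).round(4) if mb.sum() else '')
    P=C[(C[...,2]>.085)&(C[...,2]<.115)&(np.hypot(C[...,0]-cen[0],C[...,1]-cen[1])<.25)]
    for sgn in(1,-1):
        q=P[((P[:,:2]-cen)@by*sgn>.04)&(abs((P[:,:2]-cen)@bx)<.06)]; r=cv2.minAreaRect(q[:,:2].astype(np.float32)); print(sgn,r,np.median(q[:,2]))
# colour stem tops in top view: contour of top disc
```

```text
top
r1 [ 0.5055 -0.2236] pan 0.1062 0  zmax  any 16 [ 0.5059 -0.2223  0.1199]
r2 [ 0.511  -0.1678] pan 0.1064 52 [ 0.5114 -0.1666  0.1578] zmax [0.1579 0.1615] any 116 [ 0.5096 -0.1644  0.1416]
r3 [ 0.5165 -0.1121] pan 0.1065 54 [ 0.517  -0.1114  0.158 ] zmax [0.1581 0.1624] any 135 [ 0.5153 -0.1099  0.1395]
l1 [0.5289 0.0153] pan 0.096 52 [0.5295 0.0156 0.1475] zmax [0.1474 0.1515] any 161 [0.5277 0.0153 0.1263]
l2 [0.5344 0.071 ] pan 0.0961 0  zmax  any 16 [0.5343 0.0717 0.1094]
l3 [0.5399 0.1268] pan 0.0957 56 [0.5401 0.1267 0.147 ] zmax [0.1473 0.1511] any 97 [0.5385 0.1245 0.1341]
1 ((0.5354908108711243, 0.07462988048791885), (0.1671975702047348, 0.08032620698213577), 84.32633209228516) 0.09595230720769952
-1 ((0.5111926198005676, -0.1703675389289856), (0.16482937335968018, 0.08018551766872406), 84.37262725830078) 0.10635455711929233
side
r1 [ 0.5055 -0.2236] pan 0.105 0  zmax  any 5 [ 0.5017 -0.2224  0.1169]
r2 [ 0.511  -0.1678] pan 0.1051 34 [ 0.5116 -0.1658  0.1557] zmax [0.1563 0.1588] any 98 [ 0.5079 -0.1625  0.1404]
r3 [ 0.5165 -0.1121] pan 0.105 41 [ 0.5165 -0.11    0.1548] zmax [0.1559 0.158 ] any 154 [ 0.516  -0.1059  0.1357]
l1 [0.5289 0.0153] pan 0.0945 53 [0.5295 0.0169 0.1443] zmax [0.1455 0.1472] any 199 [0.5284 0.0215 0.1245]
l2 [0.5344 0.071 ] pan 0.0945 0  zmax  any 16 [0.5331 0.0717 0.1071]
l3 [0.5399 0.1268] pan 0.0945 65 [0.5403 0.1284 0.1448] zmax [0.1457 0.1479] any 203 [0.5395 0.1322 0.1268]
1 ((0.535802960395813, 0.0737699642777443), (0.1655658781528473, 0.08067967742681503), 84.30633544921875) 0.09487141166103667
-1 ((0.5107033252716064, -0.17174801230430603), (0.16787376999855042, 0.08001522719860077), 84.52240753173828) 0.1051606860203072
```

Request:
arm_command:
  commands:
    - [5, [2.0, 4.5, 0], 0.085]
    - [5, [2.0, 4.5, 0], 0.085]
    - [5, [2.0, 4.5, 0], 0.085]
    - [5, [2.0, 4.5, 0], 0.085]
    - [5, [2.0, 4.5, 0], 0.085]
    - [5, [2.0, 4.5, 0], 0.085]
    - [5, [2.0, 4.5, 0], 0.085]
    - [5, [2.0, 4.5, 0], 0.085]
    - [5, [2.0, 4.5, 0], 0.085]
    - [5, [2.0, 4.5, 0], 0.085]
    - [5, [2.0, 4.5, 0], 0.085]
    - [5, [2.0, 4.5, 0], 0.085]
  grip_force: 60

```text
clock: 1.3
position: [0.4928, 0.0254, 0.2207]
ee_rot: [-0.706, 0.706, -0.033, 0.033]
contact_force: [0.6, -1.3, -0.4]
width: 0.0498
```

Request:
arm_command:
  commands:
    - [5, [2.3, 4.6, 0], 0]
    - [5, [2.3, 4.6, 0], 0]
    - [5, [0, 0.8, 0], 0]
    - [5, [0, 0, 0], 0]
    - [5, [0, 0, 0], 0]
    - [5, [0, 0, 0], 0]

```text
clock: 1.9
position: [0.5367, 0.1194, 0.2209]
ee_rot: [-0.706, 0.707, -0.035, 0.034]
contact_force: [-0.0, -1.3, -0.4]
width: 0.05
```

```bash
cat > st.py <<'E'
from h import *
from scipy.spatial.transform import Rotation as Ro
s=manip.get_state(); q=s['ee_rot']; M=Ro.from_quat([*q[1:],q[0]]).as_matrix()
print(s['clock'],s['position'].round(4),'jaw',np.degrees(np.arctan2(M[1,0],M[0,0])).round(2),M[:,1].round(3),s['contact_force'].round(2),s['moment'].round(2),round(s['width'],4))
E
python3 st.py
```

```text
1.9 [0.5367 0.1194 0.2209] jaw -5.59 [-0.    -0.001 -1.   ] [-0.01 -1.31 -0.42] [-0.05  0.02  0.01] 0.05
```

Request:
arm_command:
  commands:
    - [5, [0.34, 0.8, 0], 0]
    - [5, [0, 0, -2], 0]
    - [5, [0, 0, -2], 0]
    - [5, [0, 0, -1], 0]
    - [5, [0, 0, 0], 0]

```text
clock: 2.4
position: [0.5397, 0.1284, 0.1696]
ee_rot: [-0.706, 0.706, -0.035, 0.033]
contact_force: [-0.2, -0.5, 0.4]
width: 0.0501
```

```bash
python3 st.py
python3 - <<'E'
from h import *
for n,b in(('top',(240,340,190,260)),('side',(270,390,160,290))):
    im=grab(n,n+'1'); u0,u1,v0,v1=b
    cv2.imwrite(f'pics/{n}1z.png',cv2.resize(cv2.cvtColor(im['pixels'][v0:v1,u0:u1],cv2.COLOR_RGB2BGR),None,fx=4,fy=4,interpolation=cv2.INTER_CUBIC))
E
```

```text
2.4 [0.5397 0.1284 0.1696] jaw -5.56 [-0.003 -0.    -1.   ] [-0.24 -0.45  0.36] [-0.04  0.01 -0.01] 0.0501
```

View pics/side1z.png

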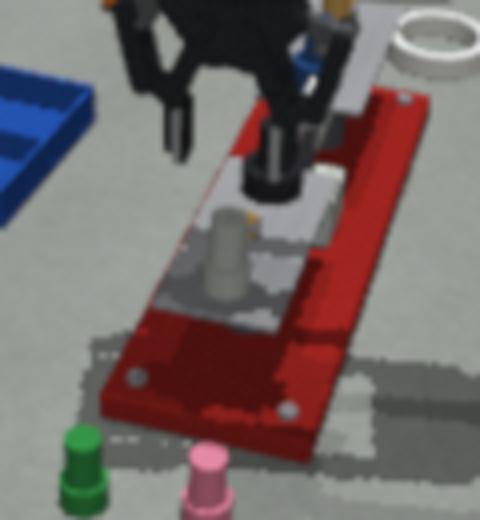

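The side view shows the jaws at zoomed x=178 and x=275, centred over the silver weight at x≈228. I'll descend and grip.

Request:
arm_command:
  commands:
    - [5, [0, -0.1, -1.5], 0]
    - [5, [0, 0, -1.2], 0]
    - [5, [0, 0, -0.5], 0]
    - [5, [0, 0, 0], 0]
    - [3, [0, 0, 0], 0]
    - [2.4, [0, 0, 0], 0]

```text
clock: 3.1
position: [0.5412, 0.1279, 0.1395]
ee_rot: [0.706, -0.706, 0.033, -0.034]
contact_force: [0.5, -0.3, -0.1]
width: 0.0243
```

```bash
python3 st.py
```

```text
3.1 [0.5412 0.1279 0.1395] jaw -5.49 [ 0.001  0.    -1.   ] [ 0.49 -0.29 -0.09] [ 0.02 -0.   -0.02] 0.0243
```

Request:
arm_command:
  commands:
    - [2.2, [0, 0, 0], 0]
    - [2.0, [0, 0, 0], 0]
    - [1.6, [0, 0, 0], 0]
  grip_force: 20

```text
clock: 3.4
position: [0.5408, 0.1279, 0.1391]
ee_rot: [0.706, -0.706, 0.034, -0.034]
contact_force: [-0.1, 0.3, -0.7]
width: 0.0162
```

```bash
python3 st.py
```

```text
3.4 [0.5408 0.1279 0.1391] jaw -5.5 [ 0.  0. -1.] [-0.07  0.31 -0.73] [-0.03 -0.05  0.02] 0.0162
```

Run:
```python
from h import *
for n,b in(('top',(240,340,190,260)),('side',(270,390,160,290))):
    im=grab(n,n+'2'); u0,u1,v0,v1=b
    cv2.imwrite(f'pics/{n}2z.png',cv2.resize(cv2.cvtColor(im['pixels'][v0:v1,u0:u1],cv2.COLOR_RGB2BGR),None,fx=4,fy=4,interpolation=cv2.INTER_CUBIC))
```

```text
(no output)
```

View pics/side2z.png

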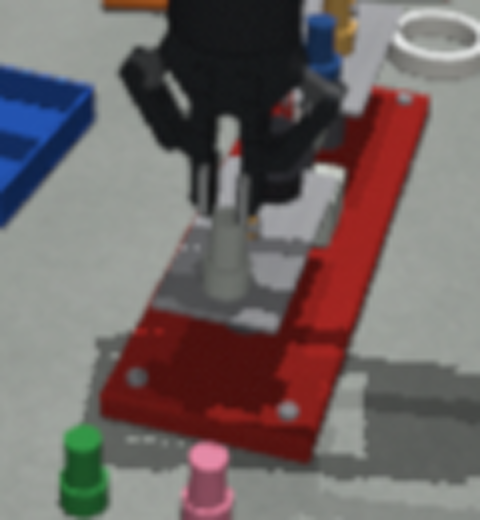

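View pics/top2z.png

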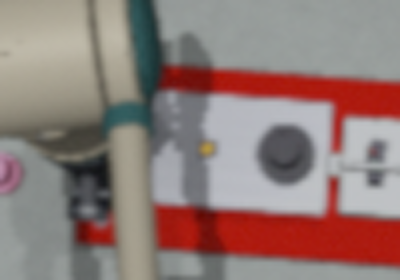

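The side view shows the jaw tips at zoomed (205,200) and (242,200), near the stem top but shut past 22 mm. They have missed the stem, so I'll measure where the tips really are.

Run:
```python
from h import *
im=dict(np.load('side2.npz')); C=cloud(im)
for vz in range(110,300,10):
    print(vz,[ (uz,im['pixels'][160+vz//4,270+uz//4].tolist(),(C[160+vz//4,270+uz//4]*1000).round().astype(int).tolist()) for uz in (203,228,243)])
print(proj(im,[.5408,.1279,.1391]),proj(im,[.5408,.1279,.122]), proj(im,[.54,.1272,.1465]))
```

```text
110 [(203, [21, 24, 26], [556, 144, 229]), (228, [25, 27, 28], [541, 138, 227]), (243, [23, 26, 26], [533, 146, 233])]
120 [(203, [21, 24, 25], [556, 143, 220]), (228, [148, 151, 147], [597, -211, -1]), (243, [35, 37, 37], [533, 145, 225])]
130 [(203, [22, 24, 26], [556, 143, 215]), (228, [155, 161, 155], [595, -195, 2]), (243, [40, 42, 42], [533, 145, 220])]
140 [(203, [23, 25, 26], [556, 139, 204]), (228, [155, 153, 148], [591, -179, 1]), (243, [53, 27, 27], [533, 142, 210])]
150 [(203, [23, 25, 26], [556, 139, 199]), (228, [151, 120, 116], [590, -170, -1]), (243, [63, 27, 28], [533, 142, 204])]
160 [(203, [30, 32, 33], [556, 138, 190]), (228, [162, 159, 164], [564, -11, 93]), (243, [67, 68, 70], [533, 141, 195])]
170 [(203, [76, 77, 78], [556, 138, 185]), (228, [163, 164, 168], [562, 0, 94]), (243, [61, 62, 64], [533, 138, 188])]
180 [(203, [93, 94, 94], [556, 139, 177]), (228, [161, 162, 166], [559, 16, 95]), (243, [85, 87, 87], [532, 139, 181])]
190 [(203, [92, 94, 94], [556, 138, 170]), (228, [160, 161, 165], [558, 23, 93]), (243, [94, 96, 96], [532, 139, 175])]
200 [(203, [92,
[... 584 characters left out ...]
133])]
250 [(203, [100, 101, 103], [563, 96, 94]), (228, [108, 111, 107], [539, 134, 126]), (243, [94, 97, 93], [532, 132, 126])]
260 [(203, [84, 86, 85], [560, 107, 94]), (228, [107, 111, 106], [538, 137, 120]), (243, [94, 97, 93], [531, 130, 116])]
270 [(203, [80, 82, 82], [559, 115, 94]), (228, [103, 106, 101], [538, 137, 114]), (243, [98, 101, 97], [530, 137, 115])]
280 [(203, [77, 79, 78], [556, 128, 94]), (228, [109, 112, 107], [537, 139, 107]), (243, [101, 104, 100], [530, 137, 106])]
290 [(203, [81, 82, 82], [555, 133, 92]), (228, [109, 112, 107], [537, 138, 99]), (243, [99, 102, 98], [530, 135, 98])]
[326.69491003 216.22604022] [326.45817193 221.93283232] [327.18075393 213.5970581 ]
```

```bash
python3 - <<'E'
from h import *
for f,p in(('side0',[.2524,-.5161]),('side1',[.5397,.1284]),('side2',[.5408,.1279]),('top0',[.2524,-.5161])):
    im=dict(np.load(f+'.npz')); C=cloud(im); d=np.hypot(C[...,0]-p[0],C[...,1]-p[1]); px=im['pixels'].astype(int)
    m=(d<.06)&(C[...,2]>.148)&(C[...,2]<.4)
    Q=C[m]; o=Q[:,2].argsort(); print(f,m.sum(),Q[o][:25:4].round(3).tolist())
E
python3 st.py
```

```text
side0 879 [[0.252, -0.544, 0.148], [0.216, -0.543, 0.148], [0.236, -0.568, 0.148], [0.205, -0.545, 0.149], [0.307, -0.538, 0.149], [0.262, -0.57, 0.149], [0.237, -0.555, 0.149]]
side1 2839 [[0.567, 0.123, 0.184], [0.567, 0.131, 0.186], [0.568, 0.138, 0.188], [0.566, 0.116, 0.189], [0.567, 0.133, 0.19], [0.574, 0.135, 0.191], [0.571, 0.135, 0.191]]
side2 3219 [[0.528, 0.132, 0.151], [0.533, 0.14, 0.153], [0.556, 0.136, 0.154], [0.549, 0.123, 0.155], [0.527, 0.136, 0.157], [0.525, 0.137, 0.158], [0.534, 0.14, 0.158]]
top0 997 [[0.241, -0.568, 0.148], [0.275, -0.539, 0.148], [0.257, -0.54, 0.148], [0.239, -0.565, 0.148], [0.227, -0.538, 0.148], [0.249, -0.553, 0.148], [0.299, -0.536, 0.149]]
3.5 [0.5407 0.1279 0.139 ] jaw -5.5 [ 0. -0. -1.] [-0.27  0.02 -0.39] [ 0.   -0.06 -0.03] 0.0161
```

Run:
```python
from h import *
im=dict(np.load('side2.npz')); C=cloud(im)
for v in (204,207,210,213,216,219,222,226,230):
    print(v,[((C[v,u]*1000).round().astype(int).tolist()) for u in range(314,338)])
```

```text
204 [[622, -117, 1], [619, -120, -1], [616, -119, 0], [613, -118, 2], [562, 134, 175], [560, 132, 175], [556, 140, 180], [554, 138, 179], [551, 139, 180], [550, 133, 177], [549, 125, 171], [565, 12, 94], [563, 8, 92], [560, 10, 94], [557, 9, 94], [535, 141, 184], [533, 139, 183], [530, 141, 185], [528, 137, 183], [526, 139, 184], [524, 136, 182], [521, 137, 183], [520, 131, 180], [530, 33, 114]]
207 [[619, -104, -2], [616, -101, 0], [613, -105, -1], [609, -102, 1], [562, 132, 165], [559, 133, 167], [556, 138, 170], [553, 141, 173], [551, 137, 170], [550, 132, 167], [550, 119, 159], [563, 24, 93], [561, 22, 92], [558, 23, 93], [555, 23, 93], [535, 139, 174], [532, 139, 175], [530, 140, 176], [528, 135, 173], [525, 137, 175], [523, 135, 174], [521, 137, 175], [520, 126, 168], [529, 34, 105]]
210 [[615, -85, 0], [612, -85, 1], [610, -89, -2], [607, -89, -1], [561, 135, 159], [559, 133, 158], [556, 138, 162], [554, 136, 161], [551, 140, 164], [550, 129, 156], [549, 121, 151], [560, 38, 93], [558, 37, 92], [555, 39, 94], [552, 38, 94], [534, 141, 167], [532, 140, 167], [529, 140, 167], [5
[... 1749 characters left out ...]
[560, 110, 93], [553, 134, 112], [550, 134, 112], [548, 135, 114], [545, 135, 114], [543, 136, 115], [540, 138, 118], [538, 136, 116], [536, 134, 115], [533, 134, 115], [531, 130, 112], [529, 131, 114], [526, 130, 114], [528, 104, 94], [525, 103, 94], [523, 102, 94], [520, 102, 94], [518, 101, 93]]
230 [[570, 132, 95], [568, 129, 93], [566, 129, 93], [564, 128, 94], [561, 127, 93], [559, 127, 93], [556, 128, 94], [427, 843, 664], [550, 137, 102], [547, 137, 103], [544, 139, 105], [542, 139, 105], [539, 140, 107], [537, 139, 107], [535, 138, 106], [532, 139, 107], [530, 137, 106], [528, 133, 103], [526, 128, 100], [525, 119, 93], [522, 119, 94], [520, 119, 94], [518, 118, 94], [515, 116, 92]]
```

View pics/side2.png

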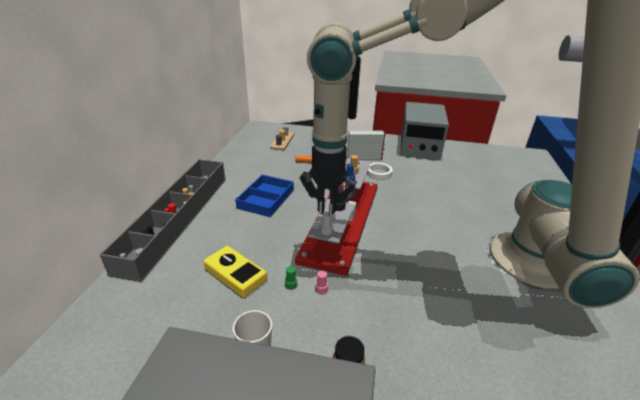

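Depth puts the finger tips at z≈0.150, just above the stem top (0.146). So the tips really sit 11 mm above the reported TCP, not 17 mm below it. The jaw centre is also about 2 mm too far in +x. I'll go by the camera: reopen, shift and descend.

Request:
arm_command:
  commands:
    - [4.2, [0, 0, 0], 0]
    - [4.2, [-0.2, 0, 0], 0]
    - [4.2, [0, 0, 0], 0]
    - [4.2, [0, 0, -1], 0]
    - [4.2, [0, 0, -1], 0]
    - [4.2, [0, 0, 0], 0]

```text
clock: 4.1
position: [0.5371, 0.1277, 0.1168]
ee_rot: [-0.706, 0.707, -0.035, 0.032]
contact_force: [-1.2, 0.3, 0.1]
width: 0.042
```

```bash
python3 st.py
python3 - <<'E'
from h import *
im=grab('side','side3'); C=cloud(im)
for v in (207,210,213,216,219,222,226):
    print(v,[((C[v,u]*1000).round().astype(int).tolist()) for u in range(308,342)if 110<C[v,u,1]*1000<160])
E
```

```text
4.1 [0.5371 0.1277 0.1168] jaw -5.5 [-0.004 -0.    -1.   ] [-1.24  0.26  0.13] [-0.01  0.02 -0.08] 0.042
207 [[572, 129, 162], [568, 137, 168], [566, 135, 167], [564, 134, 167], [562, 133, 166], [559, 132, 166], [559, 120, 158], [518, 142, 179], [515, 142, 180], [513, 141, 179], [511, 143, 181], [509, 142, 181], [506, 141, 180]]
210 [[572, 131, 155], [569, 132, 156], [566, 134, 157], [563, 136, 160], [561, 136, 160], [560, 130, 156], [559, 122, 151], [515, 141, 171], [512, 144, 173], [510, 145, 174], [508, 143, 173], [506, 144, 174]]
213 [[572, 129, 144], [568, 134, 148], [565, 137, 151], [563, 139, 153], [560, 138, 152], [560, 128, 145], [559, 120, 140], [551, 124, 144], [548, 124, 145], [546, 124, 145], [543, 124, 145], [541, 124, 146], [539, 124, 146], [536, 122, 145], [534, 122, 145], [532, 120, 144], [517, 140, 161], [515, 143, 163], [512, 142, 163], [511, 137, 160], [508, 138, 161], [506, 137, 161]]
216 [[571, 130, 136], [569, 131, 138], [565, 135, 141], [563, 136, 142], [560, 138, 144], [559, 130, 138], [559, 120, 131], [549, 132, 141], [547, 133, 142], [544, 135, 144], [541, 
[... 387 characters left out ...]
], [530, 128, 133], [516, 140, 143], [514, 142, 145], [512, 141, 145], [509, 139, 144], [507, 139, 145], [505, 136, 143]]
222 [[553, 122, 116], [549, 132, 123], [546, 132, 124], [543, 138, 129], [541, 135, 127], [538, 136, 128], [536, 136, 129], [534, 133, 127], [532, 130, 125], [530, 128, 124], [516, 142, 136], [513, 141, 136], [511, 141, 136]]
226 [[579, 117, 95], [577, 114, 93], [574, 118, 96], [572, 113, 93], [569, 114, 94], [567, 111, 92], [564, 112, 93], [562, 113, 95], [559, 111, 94], [553, 132, 110], [550, 136, 114], [548, 136, 114], [545, 134, 114], [543, 136, 115], [540, 138, 117], [538, 135, 115], [535, 136, 116], [533, 133, 115], [531, 132, 115], [529, 131, 114], [527, 129, 113]]
```

Request:
arm_command:
  commands:
    - [4.2, [0.1, 0, -0.5], 0]
    - [4.2, [0, 0, -0.4], 0]
    - [4.2, [0, 0, 0], 0]
    - [3, [0, 0, 0], 0]
    - [2.4, [0, 0, 0], 0]
    - [2.0, [0, 0, 0], 0]
    - [1.6, [0, 0, 0], 0]
    - [1.6, [0, 0, 0], 0]
  grip_force: 20

```text
clock: 4.95
position: [0.5399, 0.1279, 0.1101]
ee_rot: [0.706, -0.706, 0.034, -0.034]
contact_force: [0.6, 0.6, 0.5]
width: 0.0211
```

```bash
python3 st.py
```

```text
4.95 [0.5399 0.1279 0.1101] jaw -5.5 [ 0.001  0.    -1.   ] [0.65 0.55 0.49] [-0.02 -0.09 -0.02] 0.0211
```

Gripped at about 21 mm, which fits the 22 mm stem. I'll firm up the grip and pull in small steps.

Request:
arm_command:
  commands:
    - [1.6, [0, 0, 0], 0]
    - [1.6, [0, 0, 0], 0]
    - [1.6, [0, 0, 0.2], 0]
    - [1.6, [0, 0, 0.2], 0]
    - [1.6, [0, 0, 0.2], 0]
    - [1.6, [0, 0, 0], 0]
  grip_force: 60

```text
clock: 5.55
position: [0.5399, 0.1278, 0.1162]
ee_rot: [-0.706, 0.706, -0.034, 0.034]
contact_force: [1.3, 0.5, -1.2]
width: 0.02
```

Request:
arm_command:
  commands:
    - [1.6, [0, 0, 0.2], 0]
    - [1.6, [0, 0, 0.2], 0]
    - [1.6, [0, 0, 0], 0]

```text
clock: 5.85
position: [0.5399, 0.1278, 0.1202]
ee_rot: [-0.706, 0.706, -0.034, 0.034]
contact_force: [0.1, -0.6, -2.9]
width: 0.0203
```

Request:
arm_command:
  commands:
    - [1.6, [0, 0, 0.2], 0]
    - [1.6, [0, 0, 0.1], 0]
    - [1.6, [0, 0, 0], 0]

```text
clock: 6.15
position: [0.5398, 0.1278, 0.1231]
ee_rot: [-0.706, 0.706, -0.034, 0.034]
contact_force: [0.8, -0.9, -4.2]
width: 0.02
```

Request:
arm_command:
  commands:
    - [1.6, [0, 0, 0.1], 0]
    - [1.6, [0, 0, 0.1], 0]
    - [1.6, [0, 0, 0.1], 0]
    - [1.6, [0, 0, 0], 0]

```text
clock: 6.55
position: [0.5398, 0.1279, 0.126]
ee_rot: [0.706, -0.706, 0.034, -0.034]
contact_force: [1.1, -0.1, -4.5]
width: 0.0201
```

Request:
arm_command:
  commands:
    - [1.6, [0, 0, 0.1], 0]
    - [1.6, [0, 0, 0.1], 0]
    - [1.6, [0, 0, 0], 0]

```text
clock: 6.85
position: [0.5398, 0.1279, 0.128]
ee_rot: [-0.706, 0.706, -0.034, 0.034]
contact_force: [2.8, -0.2, -3.8]
width: 0.0204
```

Request:
arm_command:
  commands:
    - [1.6, [0, 0, 0.1], 0]
    - [1.6, [0, 0, 0.1], 0]
    - [1.6, [0, 0, 0], 0]

```text
clock: 7.15
position: [0.5398, 0.1279, 0.13]
ee_rot: [-0.706, 0.706, -0.034, 0.034]
contact_force: [2.2, -0.7, -6.1]
width: 0.0202
```

Request:
arm_command:
  commands:
    - [1.6, [0, 0, 0.1], 0]
    - [1.6, [0, 0, 0.1], 0]
    - [1.6, [0, 0, 0], 0]

```text
clock: 7.45
position: [0.5398, 0.1278, 0.132]
ee_rot: [-0.706, 0.706, -0.034, 0.034]
contact_force: [2.7, 0.0, -7.0]
width: 0.0199
```

```bash
cat > look.py <<'E'
from h import *
import sys
tag=sys.argv[1]
cen=np.array([.5231,-.0487]); ang=np.deg2rad(-5.6)
bx=np.array([np.cos(ang),np.sin(ang)]); by=np.array([-bx[1],bx[0]])
for n in sys.argv[2:]:
    im=grab(n,n+tag); C=cloud(im); Y=(C[...,:2]-cen)@by; X=(C[...,:2]-cen)@bx
    for sgn,w in((1,'L'),(-1,'R')):
        m=(abs(X)<.035)&(Y*sgn>.05)&(Y*sgn<.19)&(C[...,2]>.075)&(C[...,2]<.125)
        for c in (-56,0,56): m&=~(np.hypot(X,Y-(sgn*.12+c/1000))<.026)
        print(n,w,'pan z',np.median(C[...,2][m]).round(4),m.sum())
    u0,u1,v0,v1=(240,420,190,270) if n=='top' else (280,400,140,280)
    k=4
    cv2.imwrite(f'pics/{n}{tag}z.png',cv2.resize(cv2.cvtColor(im['pixels'][v0:v1,u0:u1],cv2.COLOR_RGB2BGR),None,fx=k,fy=k,interpolation=cv2.INTER_CUBIC))
E
python3 look.py 4 side; python3 st.py
```

```text
side L pan z 0.1136 268
side R pan z 0.0863 105
7.5 [0.5398 0.1279 0.132 ] jaw -5.5 [ 0. -0. -1.] [ 3.55 -0.84 -6.04] [-0.08 -0.46  0.07] 0.0202
```

View pics/side4z.png

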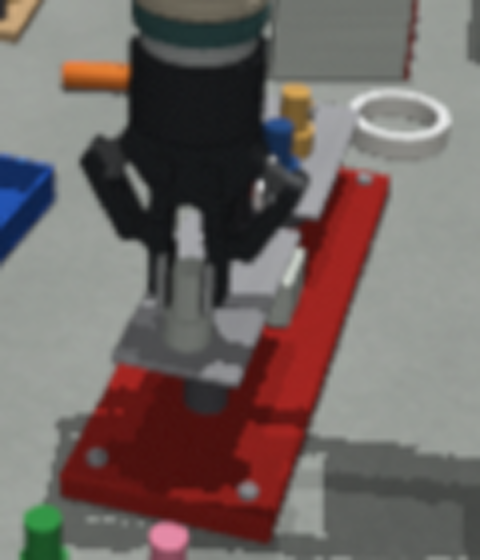

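The pan rises with the weight, at about +13.6 mm; the catch still holds.

Request:
arm_command:
  commands:
    - [1.6, [0, 0, 0.1], 0]
    - [1.6, [0, 0, 0], 0]

```text
clock: 7.7
position: [0.5398, 0.1278, 0.133]
ee_rot: [-0.706, 0.706, -0.034, 0.034]
contact_force: [3.1, -1.0, -5.4]
width: 0.0199
```

Request:
arm_command:
  commands:
    - [1.6, [0, 0, 0.1], 0]
    - [1.6, [0, 0, 0], 0]

```text
clock: 7.9
position: [0.5398, 0.1279, 0.134]
ee_rot: [-0.706, 0.706, -0.034, 0.034]
contact_force: [2.9, 0.2, -6.2]
width: 0.0198
```

Request:
arm_command:
  commands:
    - [1.6, [0, 0, 0.1], 0]
    - [1.6, [0, 0, 0], 0]

```text
clock: 8.1
position: [0.5398, 0.1279, 0.135]
ee_rot: [0.706, -0.706, 0.034, -0.034]
contact_force: [3.5, -0.5, -7.6]
width: 0.0199
```

Request:
arm_command:
  commands:
    - [1.6, [0, 0, 0.1], 0]
    - [1.6, [0, 0, 0], 0]

```text
clock: 8.3
position: [0.5397, 0.1279, 0.136]
ee_rot: [-0.706, 0.706, -0.034, 0.034]
contact_force: [3.1, -0.2, -6.8]
width: 0.0202
```

Request:
arm_command:
  commands:
    - [1.6, [0, 0, 0.1], 0]
    - [1.6, [0, 0, 0], 0]

```text
clock: 8.5
position: [0.5395, 0.1279, 0.1369]
ee_rot: [-0.706, 0.706, -0.034, 0.034]
contact_force: [3.0, 1.1, -7.2]
width: 0.0201
```

Request:
arm_command:
  commands:
    - [1.6, [0, 0, 0.1], 0]
    - [1.6, [0, 0, 0], 0]

```text
clock: 8.7
position: [0.5395, 0.1279, 0.1381]
ee_rot: [-0.706, 0.706, -0.034, 0.034]
contact_force: [2.9, -0.2, -7.5]
width: 0.0202
```

Request:
arm_command:
  commands:
    - [1.6, [0, 0, 0.1], 0]
    - [1.6, [0, 0, 0], 0]

```text
clock: 8.9
position: [0.5395, 0.1279, 0.1391]
ee_rot: [-0.706, 0.706, -0.034, 0.034]
contact_force: [1.3, -0.6, -7.3]
width: 0.0201
```

```bash
python3 look.py 5 side; python3 st.py
```

```text
side L pan z 0.1167 264
side R pan z 0.0829 105
8.95 [0.5395 0.1279 0.1391] jaw -5.5 [-0.  0. -1.] [ 1.32  0.28 -7.32] [ 0.01 -0.36  0.01] 0.0203
```

View pics/side5z.png

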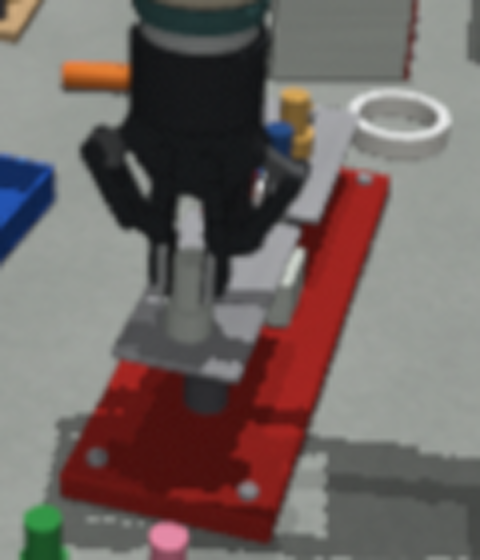

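Run:
```python
from h import *
for f in('side4','side5'):
    im=dict(np.load(f+'.npz')); C=cloud(im)
    print(f)
    for u in (322,324,327,329,334,335):
        print(u,[(v,*(C[v,u]*1000).round().astype(int).tolist()) for v in range(186,232,2) if 110<C[v,u,1]*1000<160])
```

```text
side4
322 [(186, 552, 144, 232), (188, 552, 142, 225), (190, 551, 143, 221), (192, 552, 141, 214), (194, 552, 139, 208), (196, 552, 136, 200), (198, 554, 129, 190), (200, 553, 131, 186), (202, 552, 134, 182), (204, 551, 138, 180), (206, 551, 138, 174), (208, 552, 134, 166), (210, 552, 134, 160), (212, 552, 133, 153), (214, 552, 133, 147), (216, 553, 123, 134), (218, 551, 133, 135), (220, 551, 135, 131), (222, 550, 137, 127), (224, 550, 136, 120), (226, 550, 137, 115), (228, 549, 142, 113), (230, 547, 150, 113)]
324 [(186, 548, 140, 230), (188, 548, 137, 223), (190, 548, 140, 220), (192, 551, 118, 200), (194, 551, 119, 195), (200, 550, 121, 180), (202, 550, 120, 173), (204, 550, 120, 168), (206, 548, 128, 168), (208, 547, 135, 167), (210, 547, 134, 161), (212, 547, 132, 153), (214, 547, 134, 149), (216, 546, 133, 143), (218, 546, 133, 137), (220, 545, 139, 135), (222, 545, 138, 129), (224, 545, 138, 122), (226, 544, 140, 118), (228, 544, 142, 114), (230, 543, 149, 113)]
327 [(186, 541, 138, 230), (188, 541, 140, 226), (190, 541, 139, 220), (204, 543, 118, 167), (206, 542, 124, 166), (
[... 3485 characters left out ...]
3, 143, 204), (200, 523, 141, 197), (202, 523, 145, 194), (204, 524, 136, 183), (206, 524, 134, 176), (208, 523, 136, 171), (210, 523, 136, 166), (212, 523, 136, 160), (222, 524, 118, 117), (224, 522, 126, 117), (226, 521, 136, 119), (228, 520, 141, 117), (230, 518, 150, 118)]
335 [(186, 522, 147, 238), (188, 522, 144, 231), (190, 522, 147, 228), (192, 521, 146, 222), (194, 521, 146, 217), (196, 521, 144, 210), (198, 521, 142, 203), (200, 521, 142, 198), (202, 521, 143, 193), (204, 521, 136, 183), (206, 521, 137, 178), (208, 521, 138, 173), (210, 520, 138, 167), (212, 520, 136, 161), (222, 521, 118, 118), (224, 520, 124, 117), (226, 519, 133, 117), (228, 518, 140, 116), (230, 516, 147, 116)]
```

Stem top rose 7.5 mm with the gripper, so there is no slip. The pan rose only 3 mm, so the weight is coming up through the catch. Continuing.

Request:
arm_command:
  commands:
    - [1.6, [0, 0, 0.1], 0]
    - [1.6, [0, 0, 0], 0]

```text
clock: 9.15
position: [0.5396, 0.1279, 0.1407]
ee_rot: [0.706, -0.706, 0.034, -0.034]
contact_force: [-0.6, -0.8, -0.5]
width: 0.0199
```

Request:
arm_command:
  commands:
    - [1.6, [0, 0, 0.1], 0]
    - [1.6, [0, 0, 0], 0]

```text
clock: 9.35
position: [0.5396, 0.128, 0.1417]
ee_rot: [0.706, -0.706, 0.034, -0.034]
contact_force: [-0.2, 0.1, -1.2]
width: 0.02
```

Request:
arm_command:
  commands:
    - [1.6, [0, 0, 0.1], 0]
    - [1.6, [0, 0, 0], 0]

```text
clock: 9.55
position: [0.5397, 0.1279, 0.1423]
ee_rot: [0.706, -0.706, 0.034, -0.034]
contact_force: [-0.4, -0.1, -1.2]
width: 0.0201
```

Request:
arm_command:
  commands:
    - [1.6, [0, 0, 0.1], 0]
    - [1.6, [0, 0, 0], 0]

```text
clock: 9.75
position: [0.5398, 0.1279, 0.1431]
ee_rot: [0.706, -0.706, 0.034, -0.034]
contact_force: [-1.0, -0.5, -0.6]
width: 0.0202
```

Request:
arm_command:
  commands:
    - [1.6, [0, 0, 0.1], 0]
    - [1.6, [0, 0, 0], 0]

```text
clock: 9.95
position: [0.5398, 0.1278, 0.144]
ee_rot: [-0.706, 0.706, -0.034, 0.034]
contact_force: [0.3, 0.2, -0.1]
width: 0.0199
```

```bash
python3 look.py 6 side; python3 st.py
```

```text
side L pan z 0.0975 264
side R pan z 0.1023 105
10.0 [0.5398 0.1278 0.144 ] jaw -5.5 [ 0. -0. -1.] [ 0.29  1.13 -1.23] [-0.04  0.01 -0.04] 0.0201
```

Released: force is back to the weight alone and the left pan dropped back. I'll lift and carry it to right1.

Request:
arm_command:
  commands:
    - [1.6, [0, 0, 2], 0]
    - [1.6, [0, 0, 3], 0]
    - [1.6, [0, 0, 1], 0]
    - [1.6, [-0.43, -4.4, 0], 0]
    - [1.6, [-0.43, -4.4, 0], 0]
    - [1.6, [-0.43, -4.4, 0], 0]
    - [1.6, [-0.43, -4.4, 0], 0]
    - [1.6, [-0.43, -4.4, 0], 0]
    - [1.6, [-0.43, -4.4, 0], 0]
    - [1.6, [-0.43, -4.4, 0], 0]
    - [1.6, [-0.43, -4.2, 0], 0]
    - [1.6, [0, 0, 0], 0]

```text
clock: 11.2
position: [0.5048, -0.2276, 0.2032]
ee_rot: [-0.705, 0.707, -0.036, 0.036]
contact_force: [0.8, 0.2, -1.1]
width: 0.0206
```

Request:
arm_command:
  commands:
    - [1.6, [0, 0, 0], 0]
    - [1.6, [0, 0, 0], 0]
    - [1.6, [0, 0, 0], 0]

```text
clock: 11.5
position: [0.5053, -0.2207, 0.2038]
ee_rot: [0.707, -0.706, 0.033, -0.033]
contact_force: [0.8, -0.5, -0.5]
width: 0.02
```

```bash
python3 look.py 7 side; python3 st.py
```

```text
side L pan z 0.0969 360
side R pan z 0.1028 169
11.55 [ 0.5054 -0.2207  0.2039] jaw -5.39 [-0.  0. -1.] [-0.88 -0.11 -0.98] [-0.02  0.01 -0.  ] 0.0202
```

View pics/side7z.png

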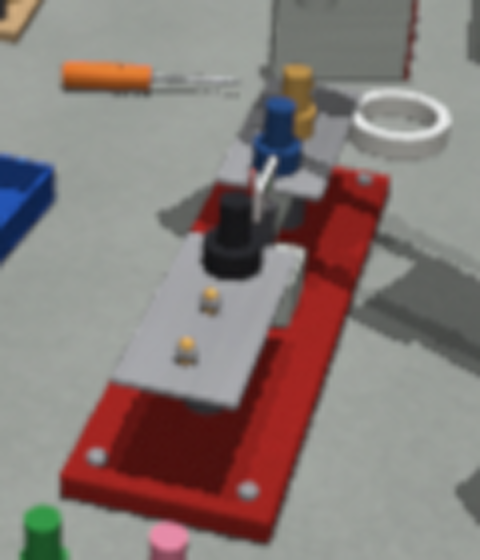

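Request:
arm_command:
  commands:
    - [1.6, [0, -0.17, -2], 0]
    - [1.6, [0, 0, -2], 0]
    - [1.6, [0, 0, -1], 0]
    - [1.6, [0, 0, 0], 0]
    - [1.6, [0, 0, 0], 0]
    - [1.6, [0, 0, 0], 0]

```text
clock: 12.15
position: [0.5061, -0.2241, 0.155]
ee_rot: [-0.706, 0.707, -0.033, 0.034]
contact_force: [-0.3, 0.0, -1.6]
width: 0.0202
```

```bash
python3 look.py 8 side; python3 st.py
python3 - <<'E'
from h import *
im=dict(np.load('side8.npz')); C=cloud(im)
cv2.imwrite('pics/s8.png',cv2.resize(cv2.cvtColor(im['pixels'][100:200,300:400],cv2.COLOR_RGB2BGR),None,fx=6,fy=6,interpolation=cv2.INTER_CUBIC))
# weight base points
m=(np.hypot(C[...,0]-.505,C[...,1]+.222)<.03)&(C[...,2]<.15)&(C[...,2]>.108)
v,u=np.nonzero(m)
for vv in sorted(set(v)): print(vv,[(int(a),*(C[vv,a]*1000).round().astype(int).tolist()) for a in u[v==vv]])
E
```

```text
side L pan z 0.0969 366
side R pan z 0.1028 166
12.2 [ 0.506  -0.2241  0.155 ] jaw -5.49 [ 0.002 -0.001 -1.   ] [ 0.68 -0.47 -0.64] [-0.03  0.05 -0.01] 0.0205
151 [(353, 522, -227, 146)]
152 [(353, 521, -223, 145), (354, 517, -216, 149), (361, 496, -221, 148), (362, 493, -221, 149)]
153 [(353, 521, -223, 141), (354, 517, -215, 145), (355, 514, -213, 147), (356, 511, -215, 146), (357, 508, -214, 147), (358, 504, -214, 147), (359, 501, -213, 148), (360, 498, -216, 147), (361, 495, -216, 147), (362, 493, -226, 143)]
154 [(353, 521, -225, 137), (354, 517, -215, 142), (355, 513, -210, 145), (357, 507, -212, 145), (358, 504, -214, 144), (359, 501, -213, 145), (360, 498, -215, 144), (361, 495, -217, 144), (362, 492, -224, 141)]
155 [(355, 513, -213, 140), (356, 510, -213, 140), (357, 507, -210, 142), (358, 504, -214, 140), (359, 501, -220, 138), (360, 498, -213, 142), (361, 495, -221, 138)]
160 [(358, 503, -224, 118)]
161 [(358, 503, -222, 115), (359, 500, -227, 114)]
162 [(358, 503, -222, 112), (359, 499, -224, 111)]
163 [(358, 502, -220, 110)]
```

View pics/s8.png

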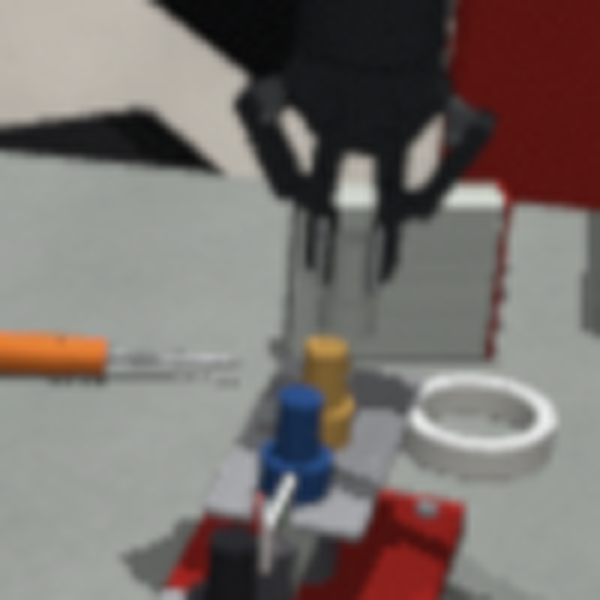

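Request:
arm_command:
  commands:
    - [1.6, [-0.05, 0.15, -0.5], 0]
    - [1.6, [0, 0, 0], 0]
    - [1.6, [0, 0, 0], 0]
    - [1.6, [0, 0, 0], 0]

```text
clock: 12.6
position: [0.5048, -0.2224, 0.149]
ee_rot: [-0.706, 0.706, -0.034, 0.034]
contact_force: [-0.0, -0.1, -0.7]
width: 0.0199
```

```bash
python3 look.py 9 top; python3 st.py
python3 - <<'E'
from h import *
im=dict(np.load('top9.npz'));cv2.imwrite('pics/t9.png',cv2.resize(cv2.cvtColor(im['pixels'][190:280,340:440],cv2.COLOR_RGB2BGR),None,fx=6,fy=6,interpolation=cv2.INTER_CUBIC))
E
```

```text
top L pan z 0.0984 514
top R pan z 0.1038 385
12.65 [ 0.5049 -0.2224  0.149 ] jaw -5.5 [ 0. -0. -1.] [-0.29  0.09 -1.71] [-0.07 -0.07  0.02] 0.0197
```

View pics/t9.png

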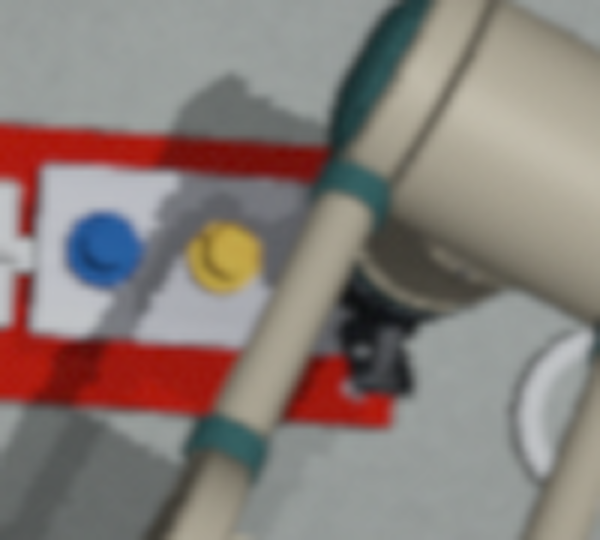

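The TCP reads (0.5049, -0.2224), within 0.5 mm of target. The top view is blocked by the arm. I'll feel my way down.

Request:
arm_command:
  commands:
    - [1.6, [0.03, 0, -0.5], 0]
    - [1.6, [0, 0, -0.4], 0]
    - [1.6, [0, 0, -0.2], 0]
    - [1.6, [0, 0, 0], 0]

```text
clock: 13.05
position: [0.5048, -0.2221, 0.1373]
ee_rot: [0.707, -0.706, 0.034, -0.034]
contact_force: [0.5, 0.2, -0.8]
width: 0.0201
```

Request:
arm_command:
  commands:
    - [1.6, [0, 0, -0.2], 0]
    - [1.6, [0, 0, -0.2], 0]
    - [1.6, [0, 0, 0], 0]

```text
clock: 13.35
position: [0.5049, -0.2222, 0.1336]
ee_rot: [0.706, -0.706, 0.034, -0.034]
contact_force: [-0.1, 0.1, -1.0]
width: 0.0199
```

Request:
arm_command:
  commands:
    - [1.6, [0, 0, -0.2], 0]
    - [1.6, [0, 0, -0.2], 0]
    - [1.6, [0, 0, 0], 0]

```text
clock: 13.65
position: [0.5049, -0.2222, 0.1296]
ee_rot: [0.706, -0.706, 0.034, -0.034]
contact_force: [0.2, -0.8, -1.6]
width: 0.02
```

Request:
arm_command:
  commands:
    - [1.6, [0, 0, -0.2], 0]
    - [1.6, [0, 0, -0.2], 0]
    - [1.6, [0, 0, 0], 0]

```text
clock: 13.95
position: [0.5051, -0.2224, 0.1258]
ee_rot: [-0.706, 0.706, -0.034, 0.034]
contact_force: [0.1, 1.0, 0.0]
width: 0.0202
```

```bash
python3 look.py 10 side; python3 st.py;  python3 - <<'E'
from h import *
im=dict(np.load('side10.npz'));cv2.imwrite('pics/s10.png',cv2.resize(cv2.cvtColor(im['pixels'][100:200,300:400],cv2.COLOR_RGB2BGR),None,fx=6,fy=6,interpolation=cv2.INTER_CUBIC))
E
```

```text
side L pan z 0.0998 367
side R pan z 0.0998 169
14.0 [ 0.5051 -0.2224  0.1258] jaw -5.5 [-0. -0. -1.] [-0.64 -0.54 -0.49] [-0.02  0.01 -0.02] 0.02
```

View pics/s10.png

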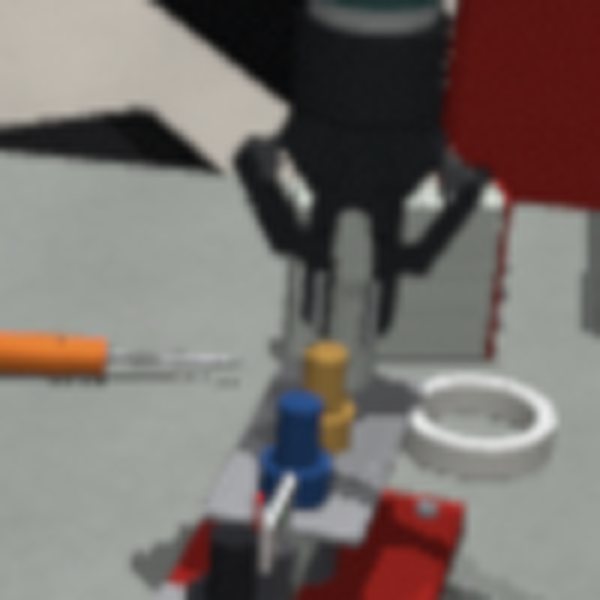

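With the weight bearing, the pans read level and its underside is about 9–10 mm above the pan. So it is on the post, resting on the catch balls. Now the push.

Request:
arm_command:
  commands:
    - [1.6, [0, 0, -0.2], 0]
    - [1.6, [0, 0, -0.2], 0]
    - [1.6, [0, 0, -0.2], 0]
    - [1.6, [0, 0, 0], 0]

```text
clock: 14.4
position: [0.5051, -0.2224, 0.1197]
ee_rot: [-0.706, 0.706, -0.034, 0.034]
contact_force: [-0.9, -1.1, 1.4]
width: 0.02
```

Request:
arm_command:
  commands:
    - [1.6, [0, 0, -0.2], 0]
    - [1.6, [0, 0, -0.2], 0]
    - [1.6, [0, 0, 0], 0]

```text
clock: 14.7
position: [0.5051, -0.2224, 0.1158]
ee_rot: [-0.706, 0.706, -0.034, 0.034]
contact_force: [-1.5, -0.3, 2.5]
width: 0.0202
```

Request:
arm_command:
  commands:
    - [1.6, [0, 0, -0.1], 0]
    - [1.6, [0, 0, -0.1], 0]
    - [1.6, [0, 0, 0], 0]

```text
clock: 15.0
position: [0.5051, -0.2224, 0.1139]
ee_rot: [-0.706, 0.706, -0.034, 0.034]
contact_force: [-1.5, -0.3, 3.2]
width: 0.0202
```

Request:
arm_command:
  commands:
    - [1.6, [0, 0, -0.1], 0]
    - [1.6, [0, 0, 0], 0]

```text
clock: 15.2
position: [0.5051, -0.2224, 0.1129]
ee_rot: [-0.706, 0.706, -0.034, 0.034]
contact_force: [-1.2, 0.7, 3.2]
width: 0.02
```

Request:
arm_command:
  commands:
    - [1.6, [0, 0, -0.1], 0]
    - [1.6, [0, 0, 0], 0]

```text
clock: 15.4
position: [0.5052, -0.2224, 0.1119]
ee_rot: [-0.706, 0.706, -0.034, 0.034]
contact_force: [0.1, -0.1, 4.1]
width: 0.0201
```

Request:
arm_command:
  commands:
    - [1.6, [0, 0, -0.1], 0]
    - [1.6, [0, 0, 0], 0]

```text
clock: 15.6
position: [0.5052, -0.2224, 0.1109]
ee_rot: [-0.706, 0.706, -0.034, 0.034]
contact_force: [-1.6, -0.1, 4.9]
width: 0.0199
```

Request:
arm_command:
  commands:
    - [1.6, [0, 0, -0.1], 0]
    - [1.6, [0, 0, 0], 0]

```text
clock: 15.8
position: [0.5052, -0.2224, 0.1099]
ee_rot: [-0.706, 0.706, -0.034, 0.034]
contact_force: [-1.4, -0.1, 4.5]
width: 0.0201
```

Request:
arm_command:
  commands:
    - [1.6, [0, 0, -0.1], 0]
    - [1.6, [0, 0, 0], 0]

```text
clock: 16.0
position: [0.5051, -0.2224, 0.1089]
ee_rot: [-0.706, 0.706, -0.034, 0.034]
contact_force: [-1.4, -0.0, 5.1]
width: 0.02
```

Request:
arm_command:
  commands:
    - [1.6, [0, 0, -0.1], 0]
    - [1.6, [0, 0, 0], 0]

```text
clock: 16.2
position: [0.5051, -0.2224, 0.108]
ee_rot: [-0.706, 0.706, -0.034, 0.034]
contact_force: [-1.9, -0.0, 4.9]
width: 0.0203
```

Request:
arm_command:
  commands:
    - [1.6, [0, 0, -0.1], 0]
    - [1.6, [0, 0, 0], 0]

```text
clock: 16.4
position: [0.5052, -0.2224, 0.1072]
ee_rot: [-0.706, 0.706, -0.034, 0.034]
contact_force: [-1.8, -0.2, 5.9]
width: 0.0202
```

Request:
arm_command:
  commands:
    - [1.6, [0, 0, -0.1], 0]
    - [1.6, [0, 0, 0], 0]

```text
clock: 16.6
position: [0.5054, -0.2224, 0.1063]
ee_rot: [-0.706, 0.706, -0.034, 0.034]
contact_force: [-1.9, 0.9, 6.3]
width: 0.0203
```

```bash
python3 look.py 11 side; python3 st.py
```

```text
side L pan z 0.1171 364
side R pan z 0.0826 139
16.65 [ 0.5054 -0.2225  0.1063] jaw -5.5 [ 0.001 -0.    -1.   ] [-2.05  0.69  5.55] [0.02 0.3  0.03] 0.0198
```

Request:
arm_command:
  commands:
    - [1.6, [0, 0, -0.1], 0]
    - [1.6, [0, 0, 0], 0]

```text
clock: 16.85
position: [0.5053, -0.2224, 0.1051]
ee_rot: [-0.706, 0.706, -0.034, 0.034]
contact_force: [-1.6, -0.9, 5.0]
width: 0.0202
```

Request:
arm_command:
  commands:
    - [1.6, [0, 0, -0.1], 0]
    - [1.6, [0, 0, 0], 0]

```text
clock: 17.05
position: [0.5053, -0.2224, 0.104]
ee_rot: [-0.706, 0.706, -0.034, 0.034]
contact_force: [-2.0, -0.5, 4.4]
width: 0.0202
```

Request:
arm_command:
  commands:
    - [1.6, [0, 0, -0.1], 0]
    - [1.6, [0, 0, 0], 0]

```text
clock: 17.25
position: [0.5051, -0.2222, 0.1026]
ee_rot: [0.706, -0.706, 0.034, -0.034]
contact_force: [-1.7, -0.2, 4.4]
width: 0.0202
```

Request:
arm_command:
  commands:
    - [1.6, [0, 0, -0.05], 0]
    - [1.6, [0, 0, 0], 0]

```text
clock: 17.45
position: [0.5051, -0.2223, 0.1024]
ee_rot: [0.706, -0.706, 0.034, -0.034]
contact_force: [-0.9, -0.1, 4.1]
width: 0.0202
```

Request:
arm_command:
  commands:
    - [1.6, [0, 0, -0.05], 0]
    - [1.6, [0, 0, 0], 0]

```text
clock: 17.65
position: [0.5051, -0.2223, 0.1019]
ee_rot: [0.706, -0.706, 0.034, -0.034]
contact_force: [-0.8, 1.3, 4.0]
width: 0.0203
```

```bash
python3 look.py 12 side; python3 st.py
```

```text
side L pan z 0.1142 369
side R pan z 0.0854 146
17.7 [ 0.5051 -0.2223  0.1019] jaw -5.5 [ 0.  0. -1.] [-1.06  0.3   4.49] [ 0.05  0.14 -0.01] 0.0202
```

The force fell by about 2 N, and the pan rose 3 mm while I pushed down: the catch let go. The computed underside now meets the pan. One small confirming push, then measure.

Request:
arm_command:
  commands:
    - [1.6, [0, 0, -0.1], 0]
    - [1.6, [0, 0, -0.1], 0]
    - [1.6, [0, 0, -0.1], 0]
    - [1.6, [0, 0, 0], 0]

```text
clock: 18.1
position: [0.5051, -0.2223, 0.0991]
ee_rot: [-0.706, 0.706, -0.034, 0.034]
contact_force: [-1.2, 0.5, 5.1]
width: 0.02
```

Request:
arm_command:
  commands:
    - [1.6, [0, 0, -0.1], 0]
    - [1.6, [0, 0, 0], 0]
    - [1.6, [0, 0, 0], 0]

```text
clock: 18.4
position: [0.5052, -0.2224, 0.0988]
ee_rot: [-0.706, 0.706, -0.034, 0.034]
contact_force: [-1.2, 1.6, 9.5]
width: 0.02
```

```bash
python3 look.py 13 side; python3 st.py
```

```text
side L pan z 0.117 368
side R pan z 0.0828 138
18.45 [ 0.5052 -0.2224  0.0988] jaw -5.5 [ 0.001 -0.    -1.   ] [-2.02  0.9   9.47] [ 0.18  0.44 -0.05] 0.0202
```

It is solid against the stop (9.5 N, underside and pan agree within 1 mm), so it is home. I'll bring the pan back up to about level and let go gently.

Request:
arm_command:
  commands:
    - [1.6, [0, 0, 0.3], 0]
    - [1.6, [0, 0, 0.4], 0]
    - [1.6, [0, 0, 0.4], 0]
    - [1.6, [0, 0, 0.4], 0]
    - [1.6, [0, 0, 0.25], 0]
    - [1.6, [0, 0, 0], 0]
    - [1.6, [0, 0, 0], 0]
    - [1.6, [0, 0, 0], 0]
  grip_force: 20

```text
clock: 19.25
position: [0.5052, -0.2224, 0.1154]
ee_rot: [-0.706, 0.706, -0.034, 0.034]
contact_force: [-0.1, -0.4, 0.4]
width: 0.02
```

```bash
python3 look.py 14 side; python3 st.py
```

```text
side L pan z 0.101 367
side R pan z 0.0986 164
19.3 [ 0.5052 -0.2224  0.1154] jaw -5.5 [ 0. -0. -1.] [ 0.5  -0.19 -0.25] [-0.01 -0.09 -0.02] 0.0202
```

Request:
arm_command:
  commands:
    - [2.4, [0, 0, 0], 0]
    - [3, [0, 0, 0], 0]
    - [4.2, [0, 0, 0], 0]
    - [4.2, [0, 0, 0], 0]
    - [4.2, [0, 0, 1], 0]
    - [4.2, [0, 0, 2], 0]
    - [4.2, [0, 0, 3], 0]
    - [4.2, [0, 0, 4], 0]
    - [4.2, [-3, -4, 1], 0]
    - [4.2, [-3, -4, 0], 0]
    - [4.2, [-3, -4, 0], 0]
    - [4.2, [-3, -4, 0], 0]

```text
clock: 20.5
position: [0.3847, -0.3828, 0.2265]
ee_rot: [-0.706, 0.707, -0.033, 0.034]
contact_force: [0.6, -0.6, 1.1]
width: 0.0419
```

Request:
arm_command:
  commands:
    - [4.2, [-3, -3, 0], 0]
    - [4.2, [-3, -3, 0], 0]
    - [4.2, [0, 0, 0], 0]
    - [4.2, [0, 0, 0], 0]
    - [4.2, [0, 0, 0], 0]

```text
clock: 21.0
position: [0.3263, -0.4409, 0.2256]
ee_rot: [0.706, -0.706, 0.033, -0.034]
contact_force: [0.8, 0.3, -0.2]
width: 0.0419
```

```bash
python3 look.py 15 side top; python3 st.py
python3 - <<'E'
from h import *
for n in('top','side'):
    im=dict(np.load(n+'15.npz')); C=cloud(im)
    for nm,p in dict(r1=(.5055,-.2225),r2=(.5112,-.1668),r3=(.5168,-.111),l1=(.5293,.016)).items():
        d=np.hypot(C[...,0]-p[0],C[...,1]-p[1]); m=(d<.02)&(C[...,2]>.142)&(C[...,2]<.18)
        b=(d<.03)&(C[...,2]>.113)&(C[...,2]<.126)
        print(n,nm,m.sum(),C[m].mean(0).round(4),np.median(C[m][:,2]).round(4))
E
```

```text
side L pan z 0.1002 371
side R pan z 0.0994 161
top L pan z 0.1016 517
top R pan z 0.1008 526
21.1 [ 0.3266 -0.4406  0.2255] jaw -5.4 [ 0.001  0.    -1.   ] [-1.21  0.02  0.66] [-0.04 -0.03  0.02] 0.042
top r1 59 [ 0.5055 -0.2222  0.1514] 0.1516
top r2 55 [ 0.5112 -0.1664  0.1527] 0.1528
top r3 54 [ 0.5164 -0.111   0.1523] 0.1526
top l1 53 [0.5294 0.0157 0.1526] 0.1527
side r1 37 [ 0.5056 -0.2216  0.1486] 0.1496
side r2 36 [ 0.5118 -0.1655  0.1489] 0.1502
side r3 39 [ 0.5166 -0.1101  0.1491] 0.1507
side l1 57 [0.5292 0.0171 0.1493] 0.1504
```

View pics/side15z.png

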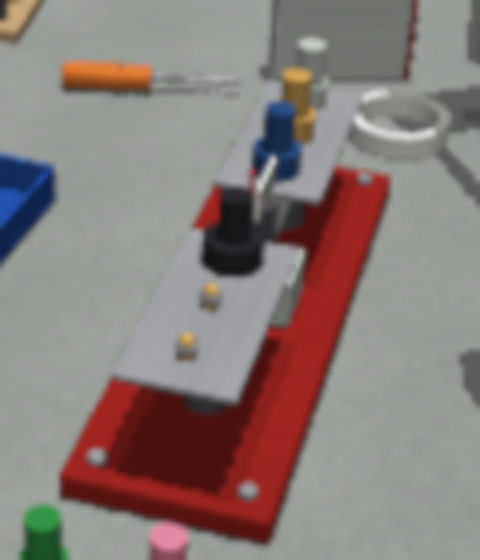

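View pics/top15.png

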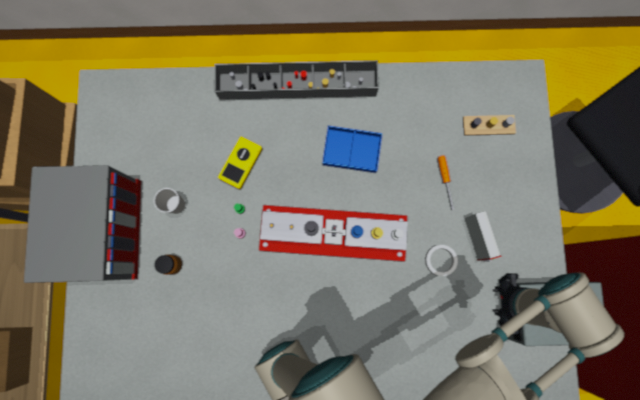

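All four weights are seated: silver at top-view pixel (397,235), heavy at (311,228), and the bystanders have not moved. One more level check, then I'll hand in.

Request:
arm_command:
  commands:
    - [4.2, [0, 0, 0], 0]
    - [4.2, [0, 0, 0], 0]
    - [4.2, [0, 0, 0], 0]
    - [4.2, [0, 0, 0], 0]
    - [4.2, [0, 0, 0], 0]
    - [4.2, [0, 0, 0], 0]
    - [4.2, [0, 0, 0], 0]
    - [4.2, [0, 0, 0], 0]

```text
clock: 21.9
position: [0.3257, -0.4416, 0.2252]
ee_rot: [0.706, -0.706, 0.034, -0.034]
contact_force: [-0.1, -0.2, 0.2]
width: 0.0421
```

```bash
python3 look.py 16 side top; python3 st.py; python3 -c "
from h import manip; print(manip.sign_off())"
```

```text
side L pan z 0.1003 366
side R pan z 0.0997 165
top L pan z 0.1019 519
top R pan z 0.1008 526
22.0 [ 0.3256 -0.4416  0.2252] jaw -5.51 [ 0. -0. -1.] [ 0.16 -0.5   0.02] [-0.01 -0.01  0.02] 0.0419
the job is handed in; nothing more can be done
None
```

I moved the silver weight from left post 3 to right post 1, so the heavy weight alone now balances the other three. I handed the job in at 22.0 s of the 64 s allowed.

**Seating:** The pull-off peaked at about 7.6 N. On the push, the catch let go at about 6 N, then the force fell by about 2 N. A confirming push against the stop peaked at 9.5 N. These are the forces I read between moves, all well under 25 N.

**Last checks:** The left and right pan heights agree within 0.6 mm in the side view and 1.1 mm in the top view, which is about the cameras' accuracy. The four weight tops are level within about 1.2 mm, so silver is not standing high. The other things on the bench look unmoved in the top view.

**What disagreed:** My first grasp closed above the stem without touching it. The camera put the fingertips about 28 mm higher than the reported tool pose and stated overhang implied, so I used the camera heights from then on. The fingers also read about 20 mm on the 22 mm stem.

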